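# Lock the motor under its keeper and hold it at the third index stop

## Task

Swing the keeper bar of the indexing fixture shut over the motor until it snaps into its catch. Then turn the indexing knob clockwise from its rest, counting the clicks, to the third stop and not past it, and hold it there: the knob springs back when let go, so finish with the gripper still holding the knob steady at the third stop. Leave the keeper shut and the other things on the bench where they are.

Things in the scene. Friction and masses are not known exactly. Their poses are not given: they have to be found in the camera images.
- fixture: the indexing fixture, an aluminium plate 210 x 290 x 20 mm bolted to the bench; origin: centre of its underside, z up. Its x axis points away from the robot (within 0.35 rad), its y axis to the left. At +y it carries a turntable with a motor, and the keeper bar; at -y, 85 mm from the centre, the indexing knob, which drives the turntable. All heights told are above the bench.
- keeper (a joint): angle of the keeper bar, a level steel bar on a vertical hinge. 0: shut against its stop, lying over the motor along the fixture's +x; grows anticlockwise seen from above, to 1.6; starts 0.7 to 1.4 and stays where left (friction 0.03 N m). From 0.11 rad the nose must be pushed past a sprung roller catch (about 3 to 5 N at the post); below 0.04 the roller drives it home and keeps it there.
- keeper_hinge (a point): on the hinge axis of the keeper bar, at the bar's underside (height 55 mm). The bar is 16 mm wide, 140 mm from hinge to nose, its top at height 64 mm (65 mm at the hinge).
- keeper_post (a point): on the axis of the upright bare-metal handle post near the free end of the keeper bar, 110 mm from the hinge: round, 14 mm in diameter, from the bar's top (height 64 mm) up to 118 mm; this point is at height 97 mm. The dark catch block that takes the bar's nose stands 43 to 69 mm beyond the shut post and is 68 mm high; the motor is lower than the bar.
- index (a joint): angle of the indexing knob: 0 at rest, with the bar along the fixture's x axis; grows clockwise seen from above. A sprung plunger in a lobed plate makes a stop (click) every 22.5 degrees (0.3927 rad): first 0.393, second 0.785, third 1.178, two more, end of travel 2.06. A return spring (0.09 N m at rest, 0.145 N m at the third stop) beats the clicks: let go, the knob runs back to 0.
- knob_grip (a point): on the axis of the indexing knob at height 79 mm, the height to grip: x axis along its black bar to the white pointer mark, y across. The bar is upright, 46 mm long, 14 mm wide (pinch it across from above), its top at height 92 mm, on a thin round flange (top 57 mm). The lobed steel plate below reaches 34 mm from the axis, top at 53 mm; the plunger block beside it (fixture's +x) is 50 mm high.
- plunger_tip (a point): where the brass roller of the sprung plunger rests in the rim of the lobed plate, height 49 mm. Each click adds about 0.07 N m either way to the return spring: resistance jumps up as a stop is left, is the spring's alone halfway, and lowest just before the next stop.
- spare_motor: a loose brushless motor, 35 mm across and 24 mm tall with a thin shaft on top, on the bench between the fixture and the robot; origin: centre of its underside
- screwdriver: a screwdriver lying on the bench; origin under its middle, x axis along it
- battery: an upright blue battery pack 45 x 75 x 85 mm with a small plug on top; origin: centre of its underside
- multimeter: a blue multimeter lying flat, 90 x 150 x 36 mm; origin: centre of its underside
- jar: a small white lidded jar, 52 mm across, 50 mm tall; origin: centre of its underside
- solder_spool: a spool 52 mm across and 38 mm tall, standing on its flange; origin: centre of its underside
- parts_bin: a red open parts bin 100 x 150 x 45 mm; origin: centre of its underside

How it is judged:
By the outcome, as a careful person would: the job done as asked, in the order asked, and still so for the second after the job is handed in, while the arm keeps its last pose, push and grip.
It also fails if it takes over 72 s, if anything falls off the work surface, if the arm or the gripper's body presses on something with over 40 N, if the wrist force passes 120 N, or if a joint passes its speed limit or range.

## Robot

A 7-joint arm with a two-finger parallel gripper is mounted at the origin on the work surface. World frame = base frame: x ahead of the robot, y to its left, z up, the work surface at z = 0. Lengths are in mm, angles in rad, forces in N, time in s.
With the tool pointing down it reaches from about 425 to 1025 mm from the base axis. Payload 9.4 kg.
Tool frame: the origin (TCP) lies midway between the tips of the shut fingers; the grasp point (between the pads) lies 19 mm behind it (robot.pinch_z is the z of the grasp point in the tool frame, in mm); z points along the fingers, y is the line along which they close (so a half turn about z gives the same grasp; the last joint's range is limited). The gripper opens to 85 mm and grips with 20 to 120 N. Pads are 22 mm wide; open, the fingers measure 114 mm over their backs; the gripper's body (76 mm by 85 mm) begins 54 mm behind the grasp point. The pads swing forward as they close: fully open they stand 13 mm farther back than shut.
Start: joints at [1.167, 0.599, -0.003, 1.599, 0.002, 0.943, -0.08], TCP at [232.726, -686.632, 231.275] pointing down, gripper open.
Joint ranges: [-2.57, 2.57], [-0.35, 1.97], [-1.29, 1.29], [0.11, 2.56], [-1.05, 4.19], [0.11, 1.86], [-2.63, 2.63]. Speed limits (rad/s): [2.22, 2.22, 3.01, 3.01, 3.14, 3.14, 3.14].

## Interface

Orientations are given as a rotation vector (axis times angle).
In Python, from plant import robot, capture, camera_params gives the robot as it stands.
- The arm moves only by the tool arm_command, never from a script. Its argument "deltas" is a list of rows, each a list of 6 numbers: the shift along the world's x, y, z in units of 30 mm (1.0 is 30 mm), then the turn, a rotation vector about the world's x, y, z in units of 6 degrees (1.0 is 6 degrees). A call has 1 to 8 rows; each row is the pose to reach, as a shift and turn from the pose commanded when the call began; what a row does not reach only later rows make up. A row lasts 1/8 s, in which the tool goes at most 62.5 mm and 10.7 degrees, less where a joint would pass 70% of its speed; a pose out of reach is approached as far as the arm can. A call with a gripper value outside its range is refused whole. "grip" is the closure, from 0 (fully open) to 1 (shut), set as the call begins (left out, the last holds). The fingers move at their own pace and stop on an object; "newtons" is the grip in N (left out, the last holds). Time passes only in rows, so rows that repeat a pose let the fingers close. It gives the time, the measured TCP pose, the force, the opening and the grip force at its end, in the units of the state.
- robot.observe(): the state, without advancing time (a new reading comes with each control period).
- capture(name): name is "scene" or "top" or "wrist"; returns (picture, depth): 420x560x3 uint8, red, green, blue; 420x560 float32, mm along the optical axis (not along the pixel's ray), 0 where there is no reading.
- camera_params(name): a dict with "camera_matrix" (3x3 intrinsics, pixels), "T" (4x4, takes a point from camera to world coordinates); the wrist camera has in their place "T_tool_cam" (4x4, takes a point from camera to tool coordinates, whose origin is the TCP and whose axes are the flange's). Camera axes: x right, y down, z forward; pixel columns grow to the right and rows downward; lengths in mm; the calibration is good to about 2 mm. A picture is of the moment at which its call begins: read the wrist's pose just before it. camera_params takes no time and is no camera call.
- robot.close_job(): hands the job in; it is judged then, once.
The state is a dict: "clock": time; "joints": joint angles; "joint_velocities": joint speeds; "effort": joint torques, N m; "tcp_pos": TCP position; "ee_rot": TCP orientation; "wrist_force": force on the tool from outside, world axes, zero at the start; "torque": the same for the moment, N m; "finger_gap": finger opening in mm; "gripper_force": force on a finger pad.
Only numpy, scipy, OpenCV 4.12 (cv2) and the standard library are available. Lean on these libraries where they do the work, as an engineer would, in place of code of your own. Each camera call takes 0.05 s, during which the arm holds its last target. There are 200 camera calls.

## Working session

There is one attempt and no reset: what is moved stays moved. The work goes in short steps, Python scripts to look and compute and a tool call to move; the robot and the scene stay as the last step left them, time stands still between calls to the robot, and variables do not carry over. Pictures are saved under pics/ and viewed, at most 10 in all, crops included, and the job is handed in when it is done.

Besides the shell and the picture viewer there is one more tool, called after "Emit:" as a command line: name --pt "numbers of a row" for each row, then --argument value for the rest. arm_command: Moves the arm, as the interface text tells. Its arguments: {"type":"object","properties":{"deltas":{"type":"array","items":{"type":"array","items":{"type":"number"}}},"grip":{"type":"number"},"newtons":{"type":"number"}},"required":["deltas"]}

```bash
mkdir -p pics; ls; python3 - <<'E'
from plant import robot,capture,camera_params
import cv2,numpy as np
for n in ("scene","top"):
    p,d=capture(n); cv2.imwrite(f"pics/{n}1.png",p[:,:,::-1]); np.save(f"pics/{n}1.npy",d)
    c=camera_params(n); print(n,np.round(c["camera_matrix"],1).tolist(),np.round(c["T"],3).tolist())
s=robot.observe(); print(s["clock"],s["tcp_pos"],s["ee_rot"],s["finger_gap"])
E
```

```text
pics
scene [[493.6, 0.0, 280.6], [0.0, 493.6, 202.5], [0.0, 0.0, 1.0]] [[-0.579, 0.689, -0.435, 1103.644], [0.815, 0.495, -0.302, 332.176], [0.007, -0.529, -0.848, 1072.62], [0.0, 0.0, 0.0, 1.0]]
top [[428.6, 0.0, 274.7], [0.0, 428.6, 209.4], [0.0, 0.0, 1.0]] [[0.002, -0.984, 0.177, 381.853], [-1.0, -0.003, -0.008, -11.644], [0.009, -0.177, -0.984, 1097.731], [0.0, 0.0, 0.0, 1.0]]
0.1 [ 232.5829093  -686.25103794  230.47679192] [-3.09839593e+00 -5.10896183e-01  5.75831579e-04] 85.16808434933805
```

View pics/top1.png

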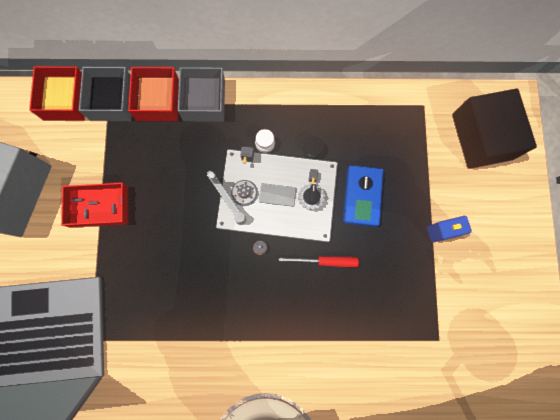

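View pics/scene1.png

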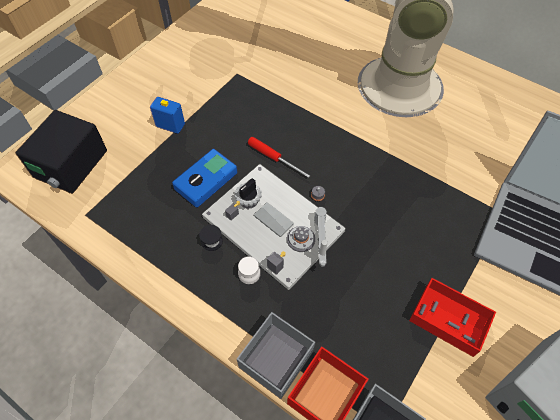

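```bash
cat > h.py <<'E'
import numpy as np
from plant import camera_params
def cloud(n,d):
    c=camera_params(n);K=c["camera_matrix"];T=np.array(c["T"])
    v,u=np.mgrid[:420,:560]
    P=np.stack([(u-K[0][2])/K[0][0]*d,(v-K[1][2])/K[1][1]*d,d],-1)
    return P@T[:3,:3].T+T[:3,3]
def ray(n,u,v,z):
    c=camera_params(n);K=c["camera_matrix"];T=np.array(c["T"])
    r=T[:3,:3]@np.array([(u-K[0][2])/K[0][0],(v-K[1][2])/K[1][1],1])
    return T[:3,3]+r*(z-T[2,3])/r[2]
E
python3 - <<'E'
import cv2,numpy as np
from h import *
for n,box in (("top",(200,140,345,250)),("scene",(200,160,350,295))):
    d=np.load(f"pics/{n}1.npy");P=cloud(n,d);x0,y0,x1,y1=box
    Q=P[y0:y1,x0:x1].reshape(-1,3)
    pl=Q[(abs(Q[:,2]-20)<6)]
    print(n,"plate z",np.median(pl[:,2]),cv2.minAreaRect(pl[:,:2].astype(np.float32)), "bench z",np.median(P[270:330,200:300,2]))
    for lo,hi in((53,68),(74,100),(100,122)):
        q=Q[(Q[:,2]>lo)&(Q[:,2]<hi)];m=np.zeros(0)
        b=((P[...,2]>lo)&(P[...,2]<hi)).astype(np.uint8);b[:y0]=0;b[y1:]=0;b[:,:x0]=0;b[:,x1:]=0
        k,l,s,c=cv2.connectedComponentsWithStats(b)
        for i in range(1,k):
            if s[i,4]>5:
                w=P[l==i];print(lo,hi,s[i],c[i].round(),w.mean(0).round(1),cv2.minAreaRect(w[:,:2].astype(np.float32)))
a=[cv2.resize(cv2.imread(f"pics/{n}1.png")[y:y+110,x:x+145],None,fx=f,fy=f,interpolation=3) for n,x,y,f in(("top",200,140,5),)]
cv2.imwrite("pics/c1.png",a[0])
E
```

```text
top plate z 20.093462827512326 ((610.9503173828125, -43.078521728515625), (323.7508850097656, 288.8196105957031), 83.4814224243164) bench z 1.062750110371212
53 68 [240 147  13  17  88] [246. 154.] [707.7  52.2  64.5] ((706.656005859375, 51.752227783203125), (30.0748291015625, 40.945613861083984), 89.80178833007812)
53 68 [207 171  38  53 353] [228. 201.] [589.1  94.6  64. ] ((599.2399291992188, 105.04463195800781), (152.59666442871094, 25.96091079711914), 36.81340026855469)
53 68 [298 180  16  26 125] [306. 194.] [608.9 -97.4  56.2] ((615.7293090820312, -96.33808898925781), (27.002395629882812, 65.16221618652344), 74.44880676269531)
53 68 [237 187   8  10  31] [241. 191.] [614.8  62.8  54.9] ((614.5060424804688, 64.6188735961914), (23.46724510192871, 17.562353134155273), 0.5463509559631348)
53 68 [302 186  23  24 125] [316. 199.] [ 595.9 -123.7   56. ] ((594.0692749023438, -120.67837524414062), (36.34445571899414, 61.618507385253906), 50.423728942871094)
53 68 [246 188   4   4   7] [248. 190.] [619.5  46.4  54.4] ((619.5697631835938, 46.432090759277344), (8.117247581481934, 4.986905
[... 1289 characters left out ...]
9082, 13.075187683105469), 84.05062866210938)
53 68 [267 251  18  19 162] [276. 259.] [715.8  51.8  63.7] ((710.0244750976562, 51.111019134521484), (30.24566078186035, 41.62266159057617), 81.80975341796875)
74 100 [239 178  17  18 146] [247. 186.] [ 608.2 -110.6   87.2] ((607.0119018554688, -112.46943664550781), (16.229846954345703, 47.3133544921875), 84.43853759765625)
74 100 [320 247   7   7  35] [323. 250.] [646.1 129.4  87.4] ((644.9904174804688, 129.2217254638672), (7.407519817352295, 13.518681526184082), 30.382471084594727)
100 122 [321 240   7   9  47] [324. 244.] [644.  128.  113.6] ((642.9505615234375, 127.66207122802734), (12.943293571472168, 13.179121017456055), 22.80213737487793)
```

View pics/c1.png

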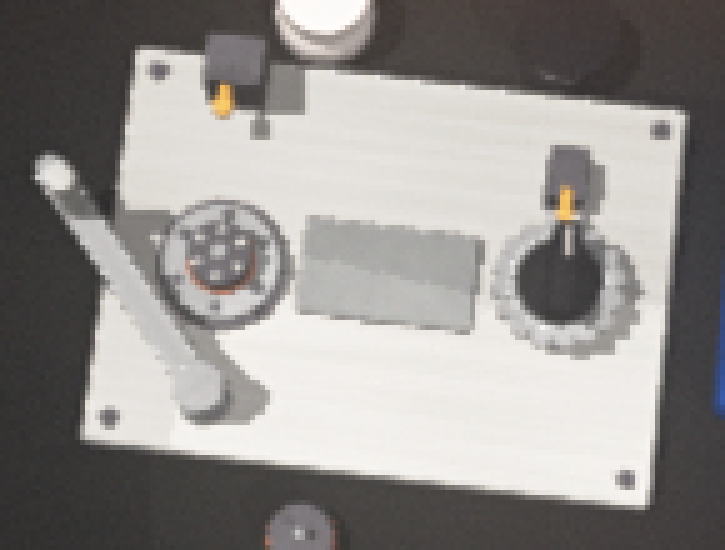

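The top view shows the fixture (corners about (227,150), (338,162), (330,242), (216,228)), the bar from hinge (240,217) to the post (211,175), and the knob at (313,193).

```bash
python3 - <<'E'
from h import *
C=np.array([ray("top",200+u/5,140+v/5,20)[:2] for u,v in((135,48),(688,112),(650,508),(82,440))])
print(C.round(1),[np.linalg.norm(C[i]-C[i-1]).round(1) for i in range(4)],C.mean(0))
x=(C[0]+C[1]-C[2]-C[3]);y=(C[0]+C[3]-C[1]-C[2])
print(np.arctan2(x[1],x[0]),np.arctan2(-y[0],y[1]))
yaw=np.arctan2(-y[0],y[1]);e=np.array([np.cos(yaw),np.sin(yaw)])
print("knob exp",C.mean(0)-85*np.array([-e[1],e[0]]))
h=ray("top",200+204/5,140+386/5,65)[:2];print("hinge",h)
for p in((639,128.5),(643.5,128)):
    d=np.array(p)-h;print("post r",np.linalg.norm(d),"keeper",np.arctan2(d[1],d[0])-yaw)
print("shut post",h+110*e, "catch", h+(110+56)*e)
E
```

```text
[[ 734.3  104.3]
 [ 700.8 -184.8]
 [ 493.5 -160.6]
 [ 527.3  126.7]] [np.float64(208.2), np.float64(291.0), np.float64(208.7), np.float64(289.2)] [614.00638943 -28.61677763]
-0.11213299318834648 -0.11620166216313345
knob exp [ 604.15146137 -113.04355297]
hinge [547.97578582  62.14807318]
post r 112.64095951734991 keeper 0.7460928515706663
post r 116.02306564568053 keeper 0.7197605478133544
shut post [657.23396566  49.39463686] catch [712.85631176  42.90197837]
```

Emit:
arm_command --pt "0.85 1.7 0 0 0 0" --pt "1.7 3.4 0 0 0 0" --pt "2.55 5.1 0 0 0 0" --pt "3.4 6.8 0 0 0 0" --pt "4.25 8.5 0 0 0 0" --pt "5.1 10.2 0 0 0 0" --pt "5.95 11.9 0 0 0 0" --pt "6.8 13.6 0 0 0 0" --grip 0.45 --newtons 20

```text
clock: 1.1
tcp_pos: [437.2, -276.9, 231.2]
ee_rot: [-3.1, -0.511, 0.0]
wrist_force: [0.6, -0.2, 0.2]
finger_gap: 47.0
gripper_force: 0.0
```

Emit:
arm_command --pt "0.85 1.7 0 0 0 0" --pt "1.7 3.4 0 0 0 0" --pt "2.55 5.1 0 0 0 0" --pt "3.4 6.8 0 0 0 0" --pt "4.25 8.5 0 0 0 0" --pt "5.1 10.2 0 0 0 0" --pt "5.95 11.9 0 0 0 0" --pt "6.8 13.5 0 0 0 0"

```text
clock: 2.1
tcp_pos: [641.2, 128.3, 231.0]
ee_rot: [3.1, 0.512, -0.001]
wrist_force: [-0.1, 0.0, -1.3]
finger_gap: 46.8
gripper_force: 0.0
```

Emit:
arm_command --pt "0 0 0 0 0 0" --pt "0 0 0 0 0 0"

```text
clock: 2.35
tcp_pos: [640.2, 125.8, 230.6]
ee_rot: [3.099, 0.511, -0.002]
wrist_force: [-0.4, 0.6, 0.7]
finger_gap: 47.0
gripper_force: 0.0
```

```bash
cat >> h.py <<'E'
def wrist(robot,capture):
    from scipy.spatial.transform import Rotation as R
    s=robot.observe();p,d=capture("wrist");c=camera_params("wrist");K=c["camera_matrix"]
    T=np.eye(4);T[:3,:3]=R.from_rotvec(s["ee_rot"]).as_matrix();T[:3,3]=s["tcp_pos"];T=T@np.array(c["T_tool_cam"])
    v,u=np.mgrid[:420,:560]
    P=np.stack([(u-K[0][2])/K[0][0]*d,(v-K[1][2])/K[1][1]*d,d],-1)@T[:3,:3].T+T[:3,3]
    P[d==0]=-999
    return p,P,s
E
python3 - <<'E'
from h import *;from plant import robot,capture;import cv2
p,P,s=wrist(robot,capture);cv2.imwrite("pics/w1.png",p[:,:,::-1]);np.save("pics/w1.npy",P)
print(s["clock"],s["tcp_pos"],s["ee_rot"],s["finger_gap"],s["wrist_force"])
for lo,hi in((60,67),(105,122),(84,98)):
    b=((P[...,2]>lo)&(P[...,2]<hi)).astype(np.uint8)
    k,l,st,c=cv2.connectedComponentsWithStats(b)
    for i in range(1,k):
        if st[i,4]>40:
            w=P[l==i];print(lo,hi,st[i],np.median(w,0).round(1),cv2.minAreaRect(w[:,:2].astype(np.float32)))
E
```

```text
2.35 [640.19544261 125.82494154 230.62617407] [ 3.09900900e+00  5.11208676e-01 -2.36043675e-03] 47.012590449065925 [-0.40145616  0.60819861  0.65810024]
60 67 [354 125  16  25  79] [717.1  64.4  65.8] ((716.6723022460938, 62.922096252441406), (4.992089748382568, 24.55712890625), 83.0703125)
60 67 [353 150  16  18 129] [694.7  56.1  63.5] ((696.5563354492188, 56.23801040649414), (17.446779251098633, 10.298884391784668), 5.876925468444824)
60 67 [ 261  159   52  130 1750] [594.9  96.2  63.8] ((603.1896362304688, 101.09239959716797), (152.0503387451172, 24.857402801513672), 34.03749084472656)
60 67 [447 264  31  34 197] [ 607.6 -105.3   63.5] ((606.6614379882812, -106.20353698730469), (9.06015682220459, 46.09127426147461), 74.2066650390625)
105 122 [267 192  15  18 230] [642.3 128.6 117.4] ((641.0320434570312, 128.3335723876953), (13.232563972473145, 12.575875282287598), 17.406965255737305)
84 98 [267 186  15   9  49] [646.6 130.4  91.6] ((644.7868041992188, 129.77676391601562), (5.1194000244140625, 13.357641220092773), 22.33634376525879)
84 98 [459 274  37  41 683] [ 606.8 -108.4   91. ] ((605.4200439453125, -111.17672729492188), (14.721338272094727, 45.86621856689453), 82.9505615234375)
```

View pics/w1.png

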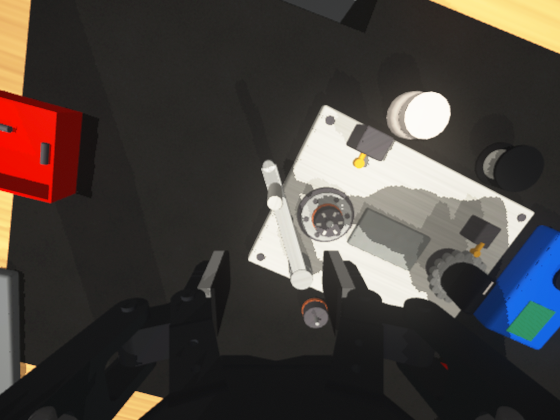

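Emit:
arm_command --pt "0.03 0.06 -1.3 0 0 0" --pt "0.03 0.06 -2.6 0 0 0" --pt "0.03 0.06 -3.6 0 0 0" --pt "0.03 0.06 -4.4 0 0 0" --pt "0.03 0.06 -4.98 0 0 0" --pt "0.03 0.06 -4.98 0 0 0"

```text
clock: 3.15
tcp_pos: [640.9, 127.0, 81.0]
ee_rot: [3.1, 0.509, -0.003]
wrist_force: [0.4, -0.4, 0.4]
finger_gap: 47.1
gripper_force: 0.0
```

Emit:
arm_command --pt "0 0 0 0 0 0" --pt "0 0 0 0 0 0" --pt "0 0 0 0 0 0" --grip 0.7

```text
clock: 3.52
tcp_pos: [642.0, 128.2, 82.7]
ee_rot: [-3.1, -0.511, -0.002]
wrist_force: [-0.1, -0.8, 0.1]
finger_gap: 25.7
gripper_force: 0.0
```

Emit:
arm_command --pt "0.2 -0.35 0 0 0 -0.5" --pt "0.4 -0.75 0 0 0 -1.0" --pt "0.5 -1.1 0 0 0 -1.6" --pt "0.59 -1.4 0 0 0 -2.2" --pt "0.63 -1.7 0 0 0 -2.8" --pt "0.66 -1.95 0 0 0 -3.3" --pt "0.67 -2.15 0 0 0 -3.7" --pt "0.67 -2.15 0 0 0 -3.7"

```text
clock: 4.53
tcp_pos: [661.7, 63.1, 81.9]
ee_rot: [3.14, -0.097, -0.0]
wrist_force: [0.3, -0.4, -0.1]
finger_gap: 25.8
gripper_force: 0.0
```

```bash
cat > look.py <<'E'
from h import *;from plant import robot,capture;import cv2,sys
s=robot.observe();print(s["clock"],s["tcp_pos"].round(1),s["ee_rot"].round(3),"gap",s["finger_gap"],s["wrist_force"].round(1),s["torque"].round(2))
for n in ("top","scene"):
    p,d=capture(n);P=cloud(n,d);cv2.imwrite(f"pics/{n}{sys.argv[1]}.png",p[:,:,::-1])
    b=((P[...,2]>58)&(P[...,2]<67)&(P[...,0]>520)&(P[...,0]<740)&(P[...,1]>20)&(P[...,1]<150)).astype(np.uint8)
    k,l,st,c=cv2.connectedComponentsWithStats(b)
    for i in range(1,k):
        if st[i,4]>15:
            w=P[l==i];print(n,st[i],w.mean(0).round(1),cv2.minAreaRect(w[:,:2].astype(np.float32)))
E
python3 look.py 2
```

```text
4.525 [661.7  63.1  81.9] [ 3.14  -0.097 -0.   ] gap 25.764446375701144 [ 0.3 -0.4 -0.1] [-0.   -0.02  0.01]
scene [313 207  13  20 136] [562.1  66.1  63.6] ((565.84423828125, 63.92377471923828), (24.422466278076172, 54.85418701171875), 85.81851959228516)
scene [288 246  10  11  69] [678.   69.6  63.2] ((677.7344970703125, 69.75267028808594), (16.17330551147461, 26.7946834564209), 84.61143493652344)
scene [275 251  10  10  37] [702.5  53.4  64.3] ((702.5899658203125, 51.813968658447266), (12.783114433288574, 26.53369903564453), 83.07325744628906)
scene [267 258  17  11  46] [723.6  55.2  63.4] ((724.6036987304688, 55.27290725708008), (21.31829071044922, 35.996681213378906), 34.06060028076172)
```

Emit:
arm_command --pt "0 -0.15 0 0 0 -0.2" --pt "0 -0.3 0 0 0 -0.4" --pt "-0.02 -0.4 0 0 0 -0.5" --pt "-0.03 -0.5 0 0 0 -0.5"

```text
clock: 5.12
tcp_pos: [660.8, 48.4, 81.9]
ee_rot: [3.136, -0.178, 0.0]
wrist_force: [-0.1, -1.1, -0.4]
finger_gap: 25.5
gripper_force: 0.0
```

Emit:
arm_command --pt "0 -0.05 0 0 0 0" --pt "0 -0.1 0 0 0 0"

```text
clock: 5.38
tcp_pos: [660.7, 45.3, 81.8]
ee_rot: [3.136, -0.178, -0.0]
wrist_force: [0.4, 0.8, 0.9]
finger_gap: 25.6
gripper_force: 0.4
```

```bash
python3 look.py 3
```

```text
5.375 [660.7  45.3  81.8] [ 3.136 -0.178 -0.   ] gap 25.601105351786714 [0.4 0.8 0.9] [0.19 0.05 0.03]
scene [306 207  20  21 174] [568.8  63.4  63.2] ((569.517822265625, 64.89189147949219), (65.7503662109375, 24.666990280151367), 0.7385942935943604)
scene [267 241  27  27 163] [697.8  52.   63.7] ((694.9899291992188, 53.080360412597656), (29.992950439453125, 71.23458862304688), 82.50503540039062)
```

Now push on in small steps, watching the force for the catch and the stop.

Emit:
arm_command --pt "0 -0.05 0 0 0 0" --pt "0 -0.1 0 0 0 0"

```text
clock: 5.72
tcp_pos: [660.8, 44.9, 81.8]
ee_rot: [-3.134, 0.175, 0.0]
wrist_force: [-1.4, 9.1, -0.2]
finger_gap: 25.7
gripper_force: 4.4
```

Emit:
arm_command --pt "0 -0.05 0 0 0 0" --pt "0 -0.1 0 0 0 0"

```text
clock: 5.98
tcp_pos: [660.8, 44.7, 81.8]
ee_rot: [-3.132, 0.172, 0.0]
wrist_force: [-0.5, 15.7, -0.8]
finger_gap: 26.1
gripper_force: 7.7
```

Emit:
arm_command --pt "0 0.2 0 0 0 0" --pt "0 0.33 0 0 0 0" --pt "0 0.33 0 0 0 0"

```text
clock: 6.35
tcp_pos: [660.8, 49.3, 81.9]
ee_rot: [3.136, -0.177, -0.0]
wrist_force: [-0.0, -0.5, -0.4]
finger_gap: 25.8
gripper_force: 0.0
```

Emit:
arm_command --pt "0 0 0.6 0 0 0" --pt "0 0 1.8 0 0 0" --pt "0 0 3.2 0 0 0" --pt "0 -1.4 4.0 0 0 0" --pt "-0.4 -3.2 4.0 0 0 0" --pt "-0.8 -4.4 4.0 0 0 0" --pt "-0.8 -4.4 4.0 0 0 0" --grip 0.45

```text
clock: 7.22
tcp_pos: [635.7, -87.3, 203.5]
ee_rot: [3.134, -0.187, 0.001]
wrist_force: [-0.4, -0.4, -0.3]
finger_gap: 46.9
gripper_force: 0.0
```

```bash
python3 look.py 4; python3 - <<'E'
from h import *;from plant import robot,capture;import cv2
p,P,s=wrist(robot,capture);cv2.imwrite("pics/w4.png",p[:,:,::-1])
print(s["tcp_pos"])
for lo,hi in((60,67),(105,122),(84,98)):
    b=((P[...,2]>lo)&(P[...,2]<hi)).astype(np.uint8)
    k,l,st,c=cv2.connectedComponentsWithStats(b)
    for i in range(1,k):
        if st[i,4]>60:
            w=P[l==i];print(lo,hi,st[i],np.median(w,0).round(1),cv2.minAreaRect(w[:,:2].astype(np.float32)))
E
```

```text
7.225 [635.7 -87.3 203.5] [ 3.134e+00 -1.870e-01  1.000e-03] gap 46.931341267228596 [-0.4 -0.4 -0.3] [ 0.06 -0.02  0.01]
top [242 152  11  20  69] [691.7  49.6  63.7] ((691.1166381835938, 50.905250549316406), (21.3738956451416, 48.04058837890625), 78.49604797363281)
top [234 173  15  50 308] [593.   61.   63.9] ((598.5325927734375, 62.65675354003906), (24.559566497802734, 124.95299530029297), 85.57266998291016)
scene [270 207  56  53 421] [619.2  57.8  63.3] ((630.4171752929688, 56.843963623046875), (25.081769943237305, 182.10406494140625), 83.9693374633789)
scene [267 258   7   8  18] [727.9  43.5  63.9] ((728.0194091796875, 44.11277389526367), (19.35663414001465, 4.160907745361328), 74.5003890991211)
scene [275 259   9   9  35] [719.   60.7  64.5] ((718.7647094726562, 59.2706298828125), (11.299715042114258, 25.610347747802734), 88.42121124267578)
[637.02377086 -82.68373732 202.98332575]
60 67 [129 113  11  30 133] [715.   35.2  64.7] ((713.59716796875, 35.53837585449219), (3.9231231212615967, 24.923376083374023), 86.9700927734375)
60 67 [ 114  142   46  160 2542] [617.1  56.   63.8] ((620.4835205078125, 56.495384216308594), (25.55493927001953, 165.11798095703125), 83.04717254638672)
105 122 [ 93 193  25  21 382] [660.3  49.3 116.9] ((659.202880859375, 51.68457794189453), (13.351310729980469, 13.914515495300293), 80.73274993896484)
84 98 [111 187  19  19 144] [661.8  46.5  91.7] ((660.6875, 48.985286712646484), (13.991890907287598, 7.361356258392334), 21.93421173095703)
84 98 [305 208  18  50 779] [ 607.4 -112.    91.4] ((605.5696411132812, -112.4299545288086), (14.214193344116211, 45.18613815307617), 83.29702758789062)
```

View pics/w4.png

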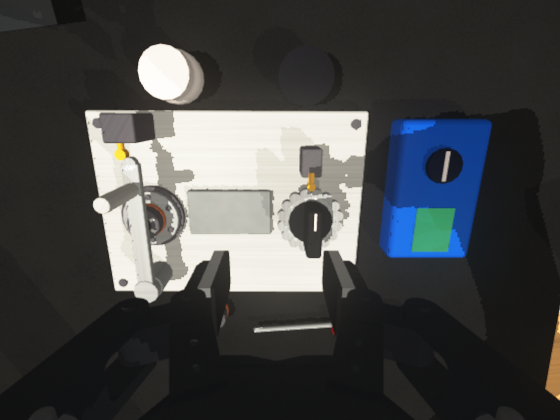

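The keeper lies shut with its nose in the catch (130,160) and post (100,205), and the knob bar is in line with the fixture at (315,233). Next, the knob.

Emit:
arm_command --pt "-1.04 -1.0 0 0 0 0" --pt "-1.04 -1.0 -1.4 0 0 0" --pt "-1.04 -1.0 -2.8 0 0 0" --pt "-1.04 -1.0 -3.8 0 0 0" --pt "-1.04 -1.0 -4.4 0 0 0" --pt "-1.04 -1.0 -4.66 0 0 0" --pt "-1.04 -1.0 -4.66 0 0 0"

```text
clock: 8.25
tcp_pos: [605.9, -112.1, 62.3]
ee_rot: [-3.137, 0.177, -0.0]
wrist_force: [-0.2, 0.7, 0.3]
finger_gap: 46.9
gripper_force: 0.0
```

Emit:
arm_command --pt "0 0 0 0 0 0" --pt "0 0 0 0 0 0" --pt "0 0 0 0 0 0" --pt "0 0 0 0 0 0" --pt "0 0 0 0 0 0" --grip 1.0 --newtons 70

```text
clock: 8.88
tcp_pos: [606.1, -113.4, 63.3]
ee_rot: [3.136, -0.179, 0.003]
wrist_force: [-1.4, -2.1, 6.7]
finger_gap: 13.2
gripper_force: 68.5
```

```bash
cat > st.py <<'E'
from plant import robot,capture;import numpy as np
from scipy.spatial.transform import Rotation as R
s=robot.observe();y=R.from_rotvec(s["ee_rot"]).as_matrix()[:,1]
print(s["clock"],s["tcp_pos"].round(1),"yaw_y",np.arctan2(y[1],y[0]).round(4),"gap",s["finger_gap"].round(1),"gf",s["gripper_force"],s["wrist_force"].round(1),s["torque"].round(3))
E
python3 st.py
```

```text
Traceback (most recent call last):
  File "st.py", line 4, in <module>
    print(s["clock"],s["tcp_pos"].round(1),"yaw_y",np.arctan2(y[1],y[0]).round(4),"gap",s["finger_gap"].round(1),"gf",s["gripper_force"],s["wrist_force"].round(1),s["torque"].round(3))
                                                                                        ^^^^^^^^^^^^^^^^^^^^^
AttributeError: 'float' object has no attribute 'round'
```

```bash
sed -i 's/s\["finger_gap"\].round(1)/round(s["finger_gap"],1)/' st.py; python3 st.py
```

```text
8.875 [ 606.1 -113.4   63.3] yaw_y -1.6849 gap 13.2 gf 68.50481271743774 [-1.4 -2.1  6.7] [-0.306  0.25  -0.138]
```

Emit:
arm_command --pt "0 0 0 0 0 -0.5" --pt "0 0 0 0 0 -1" --pt "0 0 0 0 0 -1"

```text
clock: 9.25
tcp_pos: [606.1, -113.6, 63.3]
ee_rot: [3.122, -0.343, 0.003]
wrist_force: [-1.2, -3.0, 6.3]
finger_gap: 12.7
gripper_force: 68.7
```

```bash
python3 st.py
```

```text
9.25 [ 606.1 -113.6   63.3] yaw_y -1.7899 gap 12.7 gf 68.68034720420837 [-1.2 -3.   6.3] [-0.516  0.259  0.106]
```

Emit:
arm_command --pt "0 0 0 0 0 -0.5" --pt "0 0 0 0 0 -1" --pt "0 0 0 0 0 -1"

```text
clock: 9.62
tcp_pos: [606.0, -113.8, 63.3]
ee_rot: [3.099, -0.507, 0.003]
wrist_force: [-0.8, -2.5, 6.4]
finger_gap: 12.7
gripper_force: 68.7
```

```bash
python3 st.py
```

```text
9.625 [ 606.  -113.8   63.3] yaw_y -1.8949 gap 12.7 gf 68.6855399608612 [-0.8 -2.5  6.4] [-0.67   0.272  0.107]
```

Emit:
arm_command --pt "0 0 0 0 0 -0.5" --pt "0 0 0 0 0 -1" --pt "0 0 0 0 0 -1"

```text
clock: 10.0
tcp_pos: [606.0, -114.0, 63.3]
ee_rot: [3.068, -0.669, 0.003]
wrist_force: [-2.1, -3.8, 6.2]
finger_gap: 13.0
gripper_force: 68.7
```

```bash
python3 st.py
```

```text
10.0 [ 606.  -114.    63.3] yaw_y -1.9999 gap 13.0 gf 68.69899392127991 [-2.1 -3.8  6.2] [-0.838  0.332  0.015]
```

Emit:
arm_command --pt "0 0 0 0 0 -0.5" --pt "0 0 0 0 0 -1" --pt "0 0 0 0 0 -1"

```text
clock: 10.38
tcp_pos: [605.9, -114.2, 63.3]
ee_rot: [3.029, -0.828, 0.003]
wrist_force: [-1.9, -4.9, 6.0]
finger_gap: 12.8
gripper_force: 68.8
```

```bash
python3 st.py
```

```text
10.375 [ 605.9 -114.2   63.3] yaw_y -2.1044 gap 12.8 gf 68.76203656196594 [-1.9 -4.9  6. ] [-0.888  0.361  0.104]
```

Emit:
arm_command --pt "0 -0.05 0 0 0 -0.5" --pt "0 -0.05 0 0 0 -1" --pt "0 -0.05 0 0 0 -1"

```text
clock: 10.75
tcp_pos: [605.8, -114.5, 63.3]
ee_rot: [2.983, -0.984, 0.002]
wrist_force: [-2.5, -1.3, 7.8]
finger_gap: 13.1
gripper_force: 68.9
```

```bash
python3 st.py
```

```text
10.75 [ 605.8 -114.5   63.3] yaw_y -2.2083 gap 13.1 gf 68.92817616462708 [-2.5 -1.3  7.8] [-0.225  0.422  0.13 ]
```

Emit:
arm_command --pt "0 0 0 0 0 -0.5" --pt "0 0 0 0 0 -1" --pt "0 0 0 0 0 -1"

```text
clock: 11.12
tcp_pos: [605.6, -114.7, 63.3]
ee_rot: [2.927, -1.14, 0.001]
wrist_force: [-3.1, -2.6, 6.8]
finger_gap: 12.6
gripper_force: 69.0
```

```bash
python3 st.py
```

```text
11.125 [ 605.6 -114.7   63.3] yaw_y -2.3134 gap 12.6 gf 68.96533727645874 [-3.1 -2.6  6.8] [-0.309  0.526  0.055]
```

Emit:
arm_command --pt "0 0 0 0 0 -0.5" --pt "0 0 0 0 0 -1" --pt "0 0 0 0 0 -1"

```text
clock: 11.5
tcp_pos: [605.5, -114.8, 63.3]
ee_rot: [2.863, -1.292, 0.001]
wrist_force: [-3.1, -2.7, 7.6]
finger_gap: 12.7
gripper_force: 69.0
```

```bash
python3 st.py
```

```text
11.5 [ 605.5 -114.8   63.3] yaw_y -2.4183 gap 12.7 gf 69.02846217155457 [-3.1 -2.7  7.6] [-0.458  0.647  0.056]
```

Emit:
arm_command --pt "0 0 0 0 0 -0.3" --pt "0 0 0 0 0 -0.3"

```text
clock: 11.75
tcp_pos: [605.4, -114.9, 63.3]
ee_rot: [2.843, -1.336, 0.001]
wrist_force: [-3.0, -2.4, 7.7]
finger_gap: 12.8
gripper_force: 68.9
```

```bash
python3 st.py
```

```text
11.75 [ 605.4 -114.9   63.3] yaw_y -2.4495 gap 12.8 gf 68.9409613609314 [-3.  -2.4  7.7] [-0.429  0.631  0.   ]
```

Emit:
arm_command --pt "0 0 0 0 0 -0.3" --pt "0 0 0 0 0 -0.3"

```text
clock: 12.0
tcp_pos: [605.4, -114.9, 63.3]
ee_rot: [2.822, -1.38, 0.001]
wrist_force: [-3.4, -2.5, 7.8]
finger_gap: 12.9
gripper_force: 69.0
```

```bash
python3 st.py
```

```text
12.0 [ 605.4 -114.9   63.3] yaw_y -2.4806 gap 12.9 gf 69.04337525367737 [-3.4 -2.5  7.8] [-0.477  0.667  0.248]
```

Emit:
arm_command --pt "0 0 0 0 0 -0.3" --pt "0 0 0 0 0 -0.3"

```text
clock: 12.25
tcp_pos: [605.4, -114.9, 63.3]
ee_rot: [2.8, -1.424, 0.001]
wrist_force: [-3.9, -2.5, 8.1]
finger_gap: 13.0
gripper_force: 69.0
```

```bash
python3 st.py
```

```text
12.25 [ 605.4 -114.9   63.3] yaw_y -2.512 gap 13.0 gf 69.0055775642395 [-3.9 -2.5  8.1] [-0.504  0.706  0.189]
```

Emit:
arm_command --pt "0 0 0 0 0 -0.5" --pt "0 0 0 0 0 -1.0" --pt "0 0 0 0 0 -1.5" --pt "0 0 0 0 0 -2.0" --pt "0 0 0 0 0 -2.0"

```text
clock: 12.88
tcp_pos: [605.0, -115.2, 63.3]
ee_rot: [2.635, -1.71, 0.001]
wrist_force: [-5.3, -2.9, 8.6]
finger_gap: 12.5
gripper_force: 69.2
```

```bash
python3 st.py
```

```text
12.875 [ 605.  -115.2   63.3] yaw_y -2.7222 gap 12.5 gf 69.23006772994995 [-5.3 -2.9  8.6] [-0.694  0.981  0.133]
```

Emit:
arm_command --pt "0 0 0 0 0 -0.4" --pt "0 0 0 0 0 -0.8" --pt "0 0 0 0 0 -0.8"

```text
clock: 13.25
tcp_pos: [604.8, -115.3, 63.3]
ee_rot: [2.561, -1.819, 0.001]
wrist_force: [-5.6, -3.8, 9.3]
finger_gap: 12.8
gripper_force: 69.2
```

```bash
python3 st.py
```

```text
13.25 [ 604.8 -115.3   63.3] yaw_y -2.806 gap 12.8 gf 69.20702576637268 [-5.6 -3.8  9.3] [-0.735  0.989  0.086]
```

Emit:
arm_command --pt "0 0 0 0 0 -0.2" --pt "0 0 0 0 0 -0.2"

```text
clock: 13.5
tcp_pos: [604.8, -115.3, 63.3]
ee_rot: [2.542, -1.845, 0.0]
wrist_force: [-5.3, -2.4, 9.5]
finger_gap: 12.7
gripper_force: 69.2
```

```bash
python3 st.py
```

```text
13.5 [ 604.8 -115.3   63.3] yaw_y -2.8267 gap 12.7 gf 69.19156193733215 [-5.3 -2.4  9.5] [-0.723  1.127  0.083]
```

Emit:
arm_command --pt "0 0 0 0 0 -0.15" --pt "0 0 0 0 0 -0.15"

```text
clock: 13.75
tcp_pos: [604.8, -115.3, 63.3]
ee_rot: [2.527, -1.865, 0.0]
wrist_force: [-4.7, -3.7, 8.7]
finger_gap: 12.6
gripper_force: 69.2
```

```bash
python3 st.py
```

```text
13.75 [ 604.8 -115.3   63.3] yaw_y -2.8423 gap 12.6 gf 69.18247103691101 [-4.7 -3.7  8.7] [-0.775  1.085  0.075]
```

Emit:
arm_command --pt "0 0 0 0 0 -0.1" --pt "0 0 0 0 0 -0.1"

```text
clock: 14.0
tcp_pos: [604.7, -115.3, 63.3]
ee_rot: [2.517, -1.878, 0.0]
wrist_force: [-5.5, -3.6, 9.6]
finger_gap: 12.9
gripper_force: 69.2
```

```bash
python3 st.py
```

```text
14.0 [ 604.7 -115.3   63.3] yaw_y -2.8528 gap 12.9 gf 69.17656302452087 [-5.5 -3.6  9.6] [-0.738  1.193  0.093]
```

Emit:
arm_command --pt "0 0 0 0 0 -0.1" --pt "0 0 0 0 0 -0.1"

```text
clock: 14.25
tcp_pos: [604.7, -115.3, 63.3]
ee_rot: [2.508, -1.891, 0.0]
wrist_force: [-5.1, -3.9, 9.4]
finger_gap: 13.0
gripper_force: 69.2
```

```bash
python3 st.py
```

```text
14.25 [ 604.7 -115.3   63.3] yaw_y -2.8632 gap 13.0 gf 69.1715919971466 [-5.1 -3.9  9.4] [-0.73   1.138  0.123]
```

Emit:
arm_command --pt "0 0 0 0 0 0"

```text
clock: 14.38
tcp_pos: [604.7, -115.3, 63.3]
ee_rot: [2.508, -1.891, 0.0]
wrist_force: [-5.4, -3.4, 9.4]
finger_gap: 12.7
gripper_force: 69.2
```

```bash
cat > av.py <<'E'
from plant import robot,capture;import numpy as np,cv2
from scipy.spatial.transform import Rotation as R
t=[];a=[]
for i in range(8):
    p,d=capture("wrist" if i<4 else "top");s=robot.observe();t.append(s["torque"][2]);y=R.from_rotvec(s["ee_rot"]).as_matrix()[:,1];a.append(np.arctan2(y[1],y[0]))
    if i==0: cv2.imwrite("pics/wk.png",p[:,:,::-1])
print(s["clock"],np.mean(t),np.std(t),np.mean(a),np.std(a))
E
python3 av.py
```

```text
14.775 0.09167222392238104 0.02802848638198737 -2.8630697562217424 1.3437834506436539e-05
```

Emit:
arm_command --pt "0 0 0 0 0 -0.1" --pt "0 0 0 0 0 -0.1"

```text
clock: 15.02
tcp_pos: [604.7, -115.4, 63.3]
ee_rot: [2.498, -1.904, 0.0]
wrist_force: [-5.8, -3.7, 10.0]
finger_gap: 13.0
gripper_force: 69.3
```

```bash
python3 av.py
```

```text
15.425 0.1845524641540306 0.021571898774624926 -2.873261460826104 3.192828262036934e-05
```

View pics/wk.png

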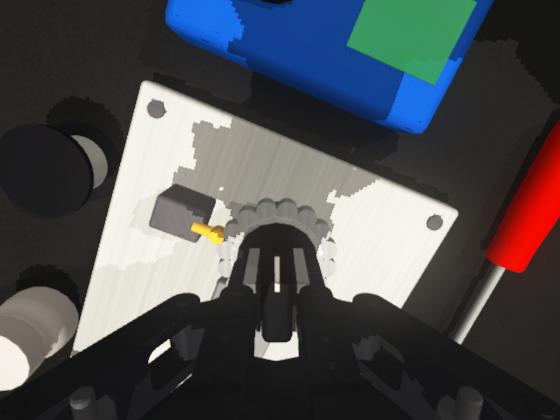

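Clicks one, two and three showed as torque jumps near 0.39, 0.78 and 1.18 rad. The picture shows the roller (215,233) seated at the plate's rim and the bar pinched at (278,290). I'll check the keeper once more before handing in.

```bash
python3 look.py 9; python3 av.py
```

```text
15.425 [ 604.7 -115.4   63.3] [ 2.498 -1.904  0.   ] gap 13.11499485046852 [-5.8 -3.5  9.6] [-0.74  1.18  0.16]
top [240 152  13  11  55] [701.8  53.2  64.4] ((700.439697265625, 51.37971115112305), (26.46061897277832, 30.10810661315918), 1.6837769746780396)
scene [267 207  59  61 498] [632.8  57.3  63.5] ((635.1694946289062, 58.37501525878906), (29.550867080688477, 191.4625244140625), 83.8667984008789)
15.925 0.19862538780496602 0.02386792199100429 -2.8732284142128828 4.167506170043161e-05
```

```bash
python3 -c "
from plant import robot
print(robot.close_job())"
```

```text
the job is handed in; nothing more can be done
None
```

I closed the keeper into its catch, turned the knob clockwise to the third click (about 1.18 rad), left the gripper holding it there, and handed the job in at about 16 s; no verdict came back.

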